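# Mesh the stirring paddle with the bench mixer and hold it pressed

### The arm

A 7-joint arm with a two-finger parallel gripper is mounted at the origin on the work surface. World frame = base frame: x ahead of the robot, y to its left, z up, the work surface at z = 0. Lengths are in m, angles in rad, forces in N, time in s.
With the tool pointing down it reaches from about 0.4 to 0.925 m from the base axis. Payload 4.1 kg.
Tool frame: the origin (TCP) lies at the very end of the fingers, on their centre line; the grasp point (between the pads) lies 19 mm behind it (ctrl.grasp_offset is the distance from the TCP to the grasp point, in m); z points along the fingers, y is the line along which they close (so a half turn about z gives the same grasp; the last joint's range is limited). The gripper opens to 85 mm and grips with 20 to 120 N. Pads are 22 mm wide; open, the fingers measure 114 mm over their backs; the gripper's body (76 mm by 85 mm) begins 54 mm behind the grasp point. The pads swing forward as they close: fully open they stand 13 mm farther back than shut.
Start: joints at [1.117, 0.398, 0.045, 1.537, -0.019, 1.207, -0.051], TCP at [0.226, -0.61, 0.231] pointing down, gripper open.
Joint ranges: [-2.82, 2.82], [-0.49, 2.23], [-1.37, 1.46], [0, 2.46], [-1.36, 4.5], [0.23, 2], [-2.94, 2.94]. Speed limits (rad/s): [2.57, 2.57, 3.14, 3.14, 3.14, 3.14, 3.14].

### API

Orientations are given as a unit quaternion [w, x, y, z].
In Python, from station import ctrl gives the robot as it stands.
- The arm moves only by the shell command python3 -m creep 'ROWS' [FORCE]. ROWS is text: rows parted by semicolons, each of 7 numbers parted by spaces: the finger opening in m, from 0 to 0.0854, then the shift along the tool's x, y, z in m, then the turn, a rotation vector about the tool's x, y, z in rad. In form: gripper tx ty tz wx wy wz; .... A call has 1 to 12 rows; each row shifts and turns the commanded pose from where the row before left it, along the tool's axes as they then stand; what a row does not reach is not made up. A row lasts 1/12 s, in which the tool goes at most 41.7 mm and 7.16 degrees, less where a joint would pass 70% of its speed; a pose out of reach is approached as far as the arm can. A call with a gripper value outside its range is refused whole. The fingers move at their own pace and stop on an object; FORCE is the grip in N (left out, the last holds). Time passes only in rows, so rows that do not move let the fingers close. It gives the time, the measured TCP pose, the force, the opening and the grip force at its end, in the units of the state.
- ctrl.sense(): the state, without advancing time (a new reading comes with each control period).
- ctrl.snapshot(name): name is "scene" or "top"; returns (picture, depth): 400x640x3 uint8, blue, green, red; 400x640 float32, m along the optical axis (not along the pixel's ray), 0 where there is no reading.
- ctrl.calibration(name): a dict with "K" (3x3 intrinsics, pixels), "dist" ([k1, k2, p1, p2, k3] as OpenCV has them; the pictures are not rectified), "extrinsics" (4x4, takes a point from world to camera coordinates). Camera axes: x right, y up, looking along -z (the intrinsics and any distortion apply to the point x, -y, -z); pixel columns grow to the right and rows downward; lengths in m; the calibration is good to about 2 mm. A picture is of the moment at which its call begins. calibration takes no time and is no camera call.
- ctrl.hand_in(): hands the job in; it is judged then, once.
The state is a dict: "clock": time; "joint_positions": joint angles; "dq": joint speeds; "joint_efforts": joint torques, N m; "tcp_pos": TCP position; "orientation": TCP orientation; "ft_force": force on the tool from outside, world axes, zero at the start; "moment": the same for the moment, N m; "width": opening from 0.0 (shut) to 1.0 (fully open); "grip_force": force on a finger pad.
Only numpy, scipy, OpenCV 4.12 (cv2) and the standard library are available. Lean on these libraries where they do the work, as an engineer would, in place of code of your own. Each camera call takes 0.05 s, during which the arm holds its last target. There are 200 camera calls.

### The job

Take the stirring paddle (the tall one with the square grip) out of the rack and put it upright into the bowl of the bench mixer: turn it until its cross-shaped foot meshes with the four drive pegs, then slide it fully home against the sprung pin. The mixer only runs while the paddle is pressed down, so finish while still gripping the paddle and holding it pressed home. Do not force it, and leave the other stirrers, pots, spoon and jar where they are.

Things in the scene. Friction and masses are not known exactly. Their poses are not given: they have to be found in the camera images.
- paddle_grip (a point): Centre of the stirring paddle's grip: a grey square block at the very top of the paddle, 24 x 24 mm and 45 mm tall. This point is 22.5 mm below the paddle's top and 127.5 mm above the underside of its foot. z is up the stem; x and y are square to the grip's flat sides.
- paddle_foot (a point): Centre of the underside of the paddle's foot, axes as paddle_grip. The foot is an upright cross of two steel bars, each 34 mm long, 7 mm thick and 17 mm high, lying along x and y, so parallel to the grip's flat sides. At the start it stands on the floor of a hole of the rack, 10 mm above the table.
- paddle: The whole paddle: a loose steel stirrer of about 180 g, 150 mm tall, the tallest of the three upright in the rack. Origin and axes as paddle_foot. Two blades reach 40 mm out along +x and -x, 26 to 58 mm above the origin; the round stem is 12 to 18 mm thick.
- mixer: The bench mixer, fixed: a white box 190 (x) x 170 (y) x 70 mm high with an open round steel bowl centred on top, rim 112 mm above the table, inner radius 61 mm. Origin at the centre of its underside, on the table. It stands to the robot's left or right, the rack on the other side. Its yaw tells nothing of how the drive pegs stand.
- seat (a point): Centre of the floor of the drive coupling, in the middle of the mixer's bowl, 85 mm above the table: where paddle_foot is when the paddle is fully home. With the cross foot meshed there is about 2 mm of play sideways. The coupling turns only stiffly (0.3 N m).
- peg_tops (a point): Point on the coupling's axis level with the tops of its four upright steel pegs, 14 mm above seat. Pegs: 9 mm thick, rounded tops, 14 mm from the axis, 90 degrees apart, standing at an angle that is not given: see it from above or feel for it (press lightly, lift, turn, retry). The cross enters with its arms midway between pegs, within about 8 degrees; else it stops here or binds lower.
- pin (a joint): The sprung brass pin, 8 mm thick, in the centre of the coupling. 0: up, its top 9 mm above seat; it grows as the pin is pressed down, to 0.009 (m) when flush with seat. It pushes up with 4 N at first and 8.5 N when fully down, more than the paddle's weight, so a paddle let go is pushed up again.
- rack: White plastic block, fixed: 70 (x) x 240 (y) x 25 mm high, origin at the centre of its underside; three round holes 41 mm across and 15 mm deep, at y = -85, 0 and 85 mm, each holding one stirrer upright.
- disc_mid (a point): Middle of the disc stirrer (leave it): 102 mm tall, round steel foot, toothed disc 56 mm across, round grip. In another hole of the rack; 50 mm above its foot.
- whisk_mid (a point): Middle of the whisk stirrer (leave it): 98 mm tall, round foot, wire whisk 52 mm across, round grip. In another hole of the rack; 50 mm above its foot.
- cup_a_mid (a point): Middle of a lidded white pot (leave it), 66 mm across, 41 mm tall, on the table between the mixer and the rack, towards the robot.
- cup_b_mid (a point): Middle of a second such pot (leave it), behind.
- cup_c_mid (a point): Middle of a third such pot (leave it), behind.
- spoon: Spoon lying on the table at the back (leave it). Origin at its underside.
- jar: Amber jar, 56 mm across, 80 mm tall, at the back (leave it). Origin at the centre of its underside.
Things that resemble listed ones, but are neither listed nor needed, are in the scene too. Leave any orange or yellow look-alike of the paddle alone.

How it is judged:
By the outcome, as a careful person would: the job done as asked, in the order asked, and still so for the second after the job is handed in, while the arm keeps its last pose, push and grip.
It also fails if it takes over 56 s, if anything falls off the work surface, if the arm or the gripper's body presses on something with over 40 N, if the wrist force passes 120 N, or if a joint passes its speed limit or range.

## Working session

There is one attempt and no reset: what is moved stays moved. The work goes in short steps, Python scripts to look and compute and a shell command to move; the robot and the scene stay as the last step left them, time stands still between calls to the robot, and variables do not carry over. Pictures are saved under pics/ and viewed, at most 10 in all, crops included, and the job is handed in when it is done.

```bash
mkdir -p pics
cat > h.py <<'E'
import cv2,numpy as np
from station import ctrl
def snap(n,f,crop=None,s=1):
    p,d=ctrl.snapshot(n); np.save('/tmp/%s.npy'%n,d); cv2.imwrite('/tmp/%s.png'%n,p)
    if crop: x0,y0,x1,y1=crop; p=p[y0:y1,x0:x1]
    cv2.imwrite('pics/'+f,cv2.resize(p,None,fx=s,fy=s,interpolation=cv2.INTER_CUBIC)); return d
def ray(n,u,v):
    c=ctrl.calibration(n);K=np.array(c['K'],float);E=np.array(c['extrinsics'])
    x,y=cv2.undistortPoints(np.array([[[u,v]]],float),K,np.array(c['dist'],float))[0,0]
    R,t=E[:3,:3],E[:3,3]; return -R.T@t, R.T@np.array([x,-y,-1])
def atz(n,u,v,z): o,r=ray(n,u,v); return o+r*(z-o[2])/r[2]
def dep(n,u,v):
    d=np.load('/tmp/%s.npy'%n); o,r=ray(n,u,v); return o+r*d[int(round(v)),int(round(u))]
E
python3 - <<'E'
from h import *
snap('scene','s0.png');snap('top','t0.png')
for n in('scene','top'): print(n,ray(n,320,200),ctrl.calibration(n)['K'])
print(ctrl.sense())
E
```

```text
scene (array([1.01107734, 0.53166602, 0.95048882]), array([-0.41090603, -0.43314867, -0.80223311])) [[447.70179983   0.         322.7915933 ]
 [  0.         447.70179983 199.65001293]
 [  0.           0.           1.        ]]
top (array([0.42092329, 0.05650146, 1.08380484]), array([ 0.13241787,  0.00364049, -0.99133857])) [[443.25795659   0.         312.47623451]
 [  0.         443.25795659 198.47749505]
 [  0.           0.           1.        ]]
{'clock': 0.1, 'joint_positions': array([ 1.11700301,  0.3991627 ,  0.04505558,  1.5377502 , -0.018716  ,
        1.20690042, -0.05067104]), 'dq': array([ 0.00088676, -0.00270754,  0.00091172, -0.00216259, -0.00092221,
        0.00155892,  0.00135712]), 'joint_efforts': array([ 2.81602392e-03, -4.76262867e+01,  1.36952531e+00, -2.54950619e+01,
        1.18155795e-02,  5.00187583e-03,  3.41746748e-06]), 'tcp_pos': array([ 0.22562724, -0.60897724,  0.23034056]), 'orientation': array([-8.72866969e-04,  9.84295658e-01,  1.76525490e-01, -2.16715724e-04]), 'ft_force': array([-0.71801474,  0.63367206,  0.64451863]), 'moment': array([-0.06853412,  0.00391769,  0.02754553]), 'grip_force': 0.0, 'width': 0.9991613608262138}
```

View pics/s0.png

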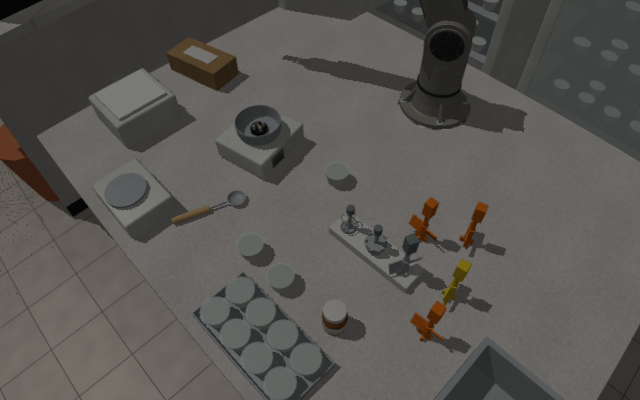

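View pics/t0.png

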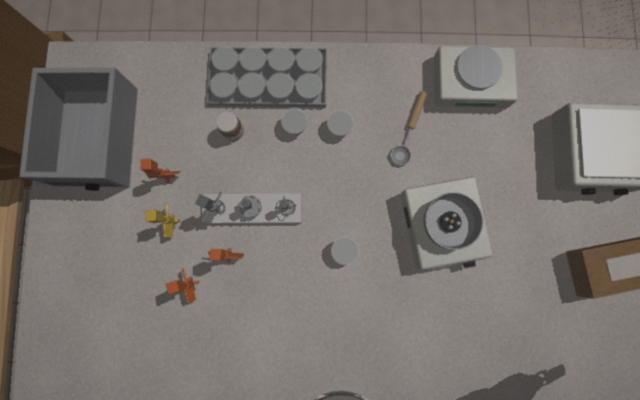

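The scene view shows the rack with the grey paddle at its near end, about (408,250), and the mixer at (260,135). In the top view the paddle grip is at about (207,201) and the coupling at (450,222). Next I'll enlarge both.

Run:
```python
from h import *
p=cv2.imread('/tmp/top.png');q=cv2.imread('/tmp/scene.png')
f=lambda i,x,y,w,h,W,H:cv2.resize(i[y:y+h,x:x+w],(W,H),interpolation=cv2.INTER_CUBIC)
a=f(p,185,180,50,50,400,400);b=f(p,425,197,50,50,400,400)
cv2.imwrite('pics/c1.png',np.clip(np.hstack([a,b])*1.6,0,255).astype('uint8'))
for u,v in [(205,200),(208,203),(450,222),(462,226),(436,205),(290,220)]: print(u,v,dep('top',u,v))
D=np.load('/tmp/top.npy');print(D[196:210:2,198:218:2].round(3))
```

```text
205 200 [0.54008469 0.30342069 0.15980307]
208 203 [0.53498528 0.29919783 0.15007979]
450 222 [ 0.50855231 -0.23126284  0.09434303]
462 226 [ 0.50153252 -0.26388687  0.07574594]
436 205 [ 0.5487084  -0.20548058  0.07534399]
290 220 [0.51250365 0.13129056 0.02741059]
[[0.938 0.936 0.94  0.938 1.073 1.076 1.075 1.074 1.071 1.073]
 [0.937 0.938 0.934 0.933 0.93  0.939 1.069 1.072 1.077 1.074]
 [0.937 0.935 0.937 0.936 0.936 0.937 0.954 0.969 1.073 1.036]
 [0.    0.936 0.933 0.935 0.936 0.944 0.956 0.974 1.088 1.03 ]
 [0.935 0.932 0.935 0.933 0.938 0.952 0.965 1.005 1.027 1.031]
 [1.096 0.936 0.936 0.934 0.942 0.957 0.968 1.007 1.02  1.031]
 [1.096 1.094 1.07  0.939 0.949 0.966 1.024 1.021 1.026 1.036]]
```

View pics/c1.png

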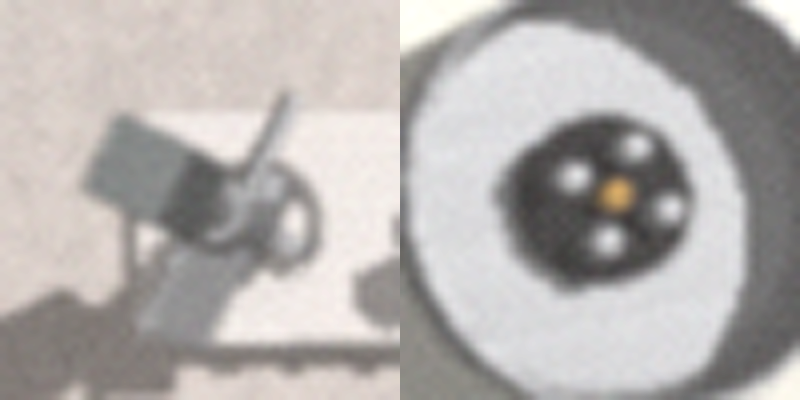

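Left half: the grip's top face has corners at about (82,187), (122,112), (192,150), (160,222), with the blades along (145,325) to (285,95). Right half: the pegs are at (575,177), (637,147), (669,210), (608,241) and the brass pin is at (617,195).

Run:
```python
from h import *
g=[atz('top',185+x/8,180+y/8,.16) for x,y in[(82,187),(122,112),(192,150),(160,222)]]
for a in g: print(a)
c=np.mean(g,0);print('grip',c,[np.linalg.norm(g[i]-g[i-1]) for i in range(4)],[np.degrees(np.arctan2(*(g[i]-g[i-1])[[1,0]])) for i in range(4)])
b=[atz('top',185+x/8,180+y/8,z) for x,y,z in[(145,325,.05),(285,95,.05)]]
print(b,np.degrees(np.arctan2(*(b[1]-b[0])[[1,0]])))
g=np.array([atz('top',425+x/8,197+y/8,.099) for x,y in[(175,177),(237,147),(269,210),(208,241)]])
c=g.mean(0);print('pegs',c,[(np.linalg.norm(d),np.degrees(np.arctan2(d[1],d[0]))) for d in g-c]); print(atz('top',425+217/8,197+195/8,.094))
from scipy.spatial.transform import Rotation as R
q=ctrl.sense()['orientation'];print(R.from_quat(q[[1,2,3,0]]).as_matrix().round(3))
```

```text
[0.53248731 0.32384839 0.16      ]
[0.55272228 0.31423799 0.16      ]
[0.5428786 0.2949529 0.16     ]
[0.5235499  0.30249582 0.16      ]
grip [0.53790952 0.30888377 0.16      ] [np.float64(0.023147555408648834), np.float64(0.0224012033490737), np.float64(0.021652085202526886), np.float64(0.020748365282075774)] [np.float64(67.28756928991427), np.float64(-25.40491050897473), np.float64(-117.04111028856519), np.float64(158.68204825205305)]
[array([0.50518112, 0.33465306, 0.05      ]), array([0.57433924, 0.29636209, 0.05      ])] -28.972111118029137
pegs [ 0.50999986 -0.23615818  0.099     ] [(np.float64(0.013828169146523078), np.float64(71.26879768780708)), (np.float64(0.013842251780394558), np.float64(-18.556719870097055)), (np.float64(0.013649031791853844), np.float64(-108.47401366865316)), (np.float64(0.013905218148252782), np.float64(162.1812217364684))]
[ 0.51006445 -0.2361599   0.094     ]
[[ 0.938  0.348 -0.001]
 [ 0.348 -0.938  0.002]
 [-0.    -0.002 -1.   ]]
```

```bash
python3 -m creep '0.085 0 0 0 0 0 -0.111;0.085 0 0 0 0 0 -0.111;0.085 0 0 0 0 0 -0.111;0.085 0 0 0 0 0 -0.111;0.085 0 0 0 0 0 -0.111;0.085 0 0 0 0 0 -0.111;0.085 0 0 0 0 0 -0.114;0.085 0.03 0 0 0 0 0;0.085 0.035 0 0 0 0 0;0.085 0.035 0 0 0 0 0;0.085 0.035 0 0 0 0 0;0.085 0.035 0 0 0 0 0'
python3 -m creep '0.085 0.035 0 0 0 0 0;0.085 0.035 0 0 0 0 0;0.085 0.035 0 0 0 0 0;0.085 0.035 0 0 0 0 0;0.085 0.035 0 0 0 0 0;0.085 0.035 0 0 0 0 0;0.085 0.035 0 0 0 0 0;0.085 0.035 0 0 0 0 0;0.085 0.035 0 0 0 0 0;0.085 0.035 0 0 0 0 0;0.085 0.035 0 0 0 0 0;0.085 0.035 0 0 0 0 0'
```

```text
clock: 1.1
tcp_pos: [0.2978, -0.4536, 0.2308]
orientation: [-0.0, 0.843, 0.537, -0.0]
ft_force: [0.8, -0.4, 0.5]
width: 0.997
grip_force: 0.0
clock: 2.1
tcp_pos: [0.475, -0.0731, 0.2311]
orientation: [0.0, 0.843, 0.537, -0.0]
ft_force: [0.2, -0.3, 0.4]
width: 0.994
grip_force: 0.0
```

```bash
python3 -m creep '0.085 0.03 -0.008 0 0 0 0;0.085 0.03 -0.008 0 0 0 0;0.085 0.03 -0.008 0 0 0 0;0.085 0.03 -0.008 0 0 0 0;0.085 0.03 -0.008 0 0 0 0;0.085 0.03 -0.008 0 0 0 0;0.085 0.03 -0.008 0 0 0 0;0.085 0.03 -0.008 0 0 0 0;0.085 0.03 -0.008 0 0 0 0;0.085 0.03 -0.008 0 0 0 0;0.085 0.02 -0.008 0 0 0 0;0.085 0 0 0 0 0 0'
python3 - <<'E'
from h import *
s=ctrl.sense();print(s['tcp_pos'],s['orientation'])
snap('scene','s1.png',(340,130,500,290),4)
E
```

```text
clock: 3.1
tcp_pos: [0.5287, 0.2589, 0.2311]
orientation: [-0.002, 0.841, 0.541, 0.001]
ft_force: [0.0, 0.8, 1.4]
width: 0.993
grip_force: 0.0
[0.52867661 0.25886119 0.23108542] [-2.29782102e-03  8.41202968e-01  5.40714123e-01  7.23964154e-04]
```

View pics/s1.png

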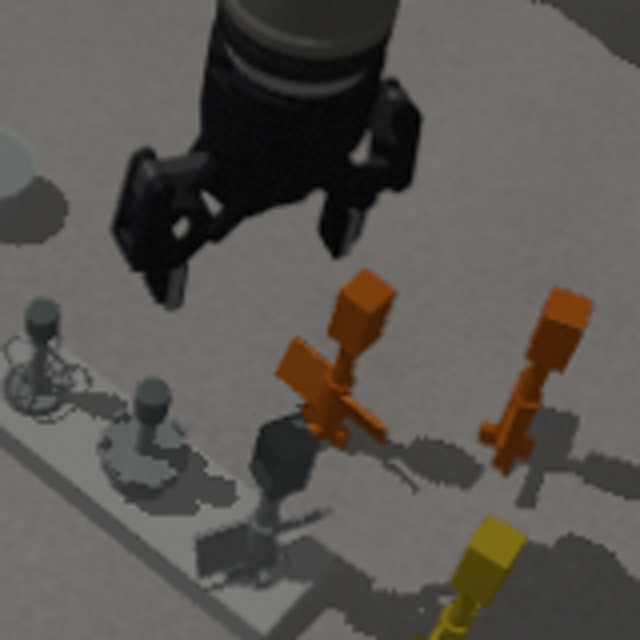

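The gripper is up and clear of everything. The paddle's grip is at about crop (285,440), i.e. pixel (411,240). I'll cross-check its centre with the depth clouds.

Run:
```python
from h import *
P=np.array([dep('scene',u,v) for v in range(228,262) for u in range(398,424)])
w=P[(P[:,2]>.118)&(P[:,2]<.17)&(np.hypot(P[:,0]-.538,P[:,1]-.309)<.03)]
print(len(w),w[:,2].max())
x=w[:,:2]; print(cv2.minAreaRect(x.astype('f4')),np.median(x,0))
t=w[w[:,2]>.155];print(len(t),cv2.minAreaRect(t[:,:2].astype('f4')))
```

```text
269 0.16307767283372343
((0.5404130220413208, 0.31094685196876526), (0.0262595247477293, 0.025136176496744156), 67.67929077148438) [0.54623143 0.31421096]
128 ((0.5403339862823486, 0.3110368847846985), (0.025982152670621872, 0.024843188002705574), 65.40555572509766)
```

```bash
python3 -m creep '0.085 0.02 -0.005 0 0 0 0;0.085 0.02 -0.005 0 0 0 0;0.085 0.01 -0.002 0 0 0 0;0.085 0 0 0 0 0 0;0.085 0 0 0 0 0 0'
```

```text
clock: 3.57
tcp_pos: [0.5405, 0.3017, 0.2308]
orientation: [0.001, 0.843, 0.537, -0.001]
ft_force: [-0.5, 0.5, -0.3]
width: 0.993
grip_force: 0.0
```

```bash
python3 -m creep '0.085 0.007 -0.0045 0 0 0 0;0.085 0 0 0.02 0 0 0;0.085 0 0 0.02 0 0 0;0.085 0 0 0.02 0 0 0;0.085 0 0 0.02 0 0 0;0.085 0 0 0.018 0 0 0;0.085 0 0 0.013 0 0 0;0.085 0 0 0 0 0 0;0.085 0 0 0 0 0 0'
```

```text
clock: 4.32
tcp_pos: [0.5394, 0.3105, 0.12]
orientation: [0.0, 0.843, 0.537, -0.001]
ft_force: [0.2, 0.9, 0.3]
width: 0.994
grip_force: 0.0
```

```bash
python3 -m creep '0.02 0 0 0 0 0 0;0.02 0 0 0 0 0 0;0.02 0 0 0 0 0 0;0.02 0 0 0 0 0 0;0.02 0 0 0 0 0 0;0.02 0 0 0 0 0 0;0.015 0 0 0 0 0 0;0.015 0 0 0 0 0 0;0.015 0 0 0 0 0 0;0.015 0 0 0 0 0 0' 60
```

```text
clock: 5.15
tcp_pos: [0.5399, 0.3115, 0.1209]
orientation: [0.0, 0.843, 0.537, 0.001]
ft_force: [0.8, 0.2, 4.8]
width: 0.274
grip_force: 59.3
```

```bash
python3 -m creep '0.015 0 0 -0.005 0 0 0;0.015 0 0 -0.015 0 0 0;0.015 0 0 -0.02 0 0 0;0.015 0 0 -0.02 0 0 0;0.015 0 0 -0.02 0 0 0;0.015 0 0 -0.02 0 0 0;0.015 0 0 -0.02 0 0 0;0.015 0 0 -0.02 0 0 0;0.015 0 0 -0.02 0 0 0;0.015 0 0 -0.015 0 0 0;0.015 0 0 0 0 0 0;0.015 0 0 0 0 0 0'
python3 - <<'E'
from h import *
s=ctrl.sense();print(s['tcp_pos'],s['orientation'],s['ft_force'],s['joint_positions'])
snap('scene','s2.png',(340,100,500,260),4)
E
```

```text
clock: 6.15
tcp_pos: [0.5392, 0.3111, 0.2948]
orientation: [0.0, 0.843, 0.538, -0.0]
ft_force: [-0.2, 0.8, -2.4]
width: 0.274
grip_force: 59.0
[0.53916351 0.31105845 0.29484146] [ 9.25942741e-05  8.43246034e-01  5.37527736e-01 -2.26599372e-04] [-0.21676714  0.77595751 -2.44443997] [-0.05619434  0.38001356 -0.72463574  1.50233702  0.25449742  1.35606603
 -1.23558073]
```

View pics/s2.png

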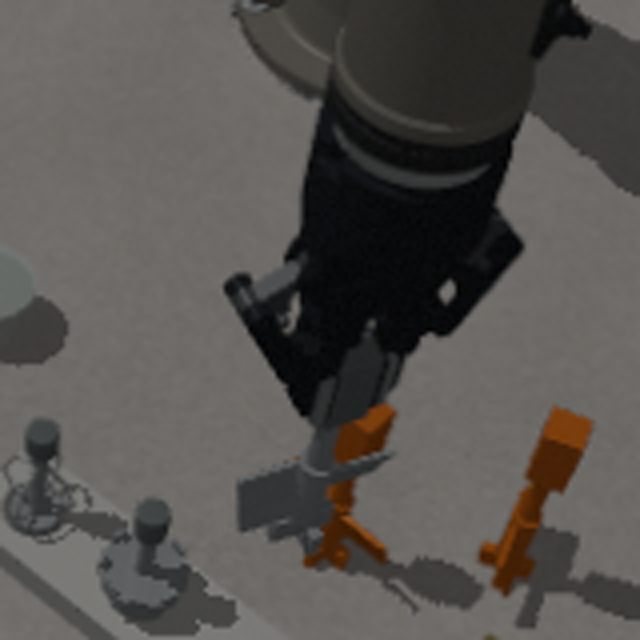

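The paddle is held upright, foot at crop (305,540), and clear of the rack. Now to carry it over to the mixer.

```bash
python3 -m creep '0.015 -0.015 0.006 0 0 0 0;0.015 -0.03 0.012 0 0 0 0;0.015 -0.03 0.012 0 0 0 0;0.015 -0.03 0.012 0 0 0 0;0.015 -0.03 0.012 0 0 0 0;0.015 -0.03 0.012 0 0 0 0;0.015 -0.03 0.012 0 0 0 0;0.015 -0.03 0.012 0 0 0 0;0.015 -0.03 0.012 0 0 0 0;0.015 -0.03 0.012 0 0 0 0;0.015 -0.03 0.012 0 0 0 0;0.015 -0.03 0.012 0 0 0 0'
python3 -m creep '0.015 -0.03 0.012 0 0 0 0;0.015 -0.03 0.012 0 0 0 0;0.015 -0.03 0.012 0 0 0 0;0.015 -0.03 0.012 0 0 0 0;0.015 -0.02 0.01 0 0 0 0;0.015 0 0 0 0 0 0.112;0.015 0 0 0 0 0 0.112;0.015 0 0 0 0 0 0.112;0.015 0 0 0 0 0 0.112;0.015 0 0 0 0 0 0.112;0.015 0 0 0 0 0 0.112;0.015 0 0 0 0 0 0'
```

```text
clock: 7.2
tcp_pos: [0.5172, -0.0616, 0.2933]
orientation: [-0.001, 0.843, 0.537, -0.001]
ft_force: [0.6, -1.1, -2.0]
width: 0.269
grip_force: 58.8
clock: 8.2
tcp_pos: [0.5111, -0.211, 0.2931]
orientation: [-0.001, 0.974, 0.229, -0.002]
ft_force: [0.5, -0.2, -1.6]
width: 0.271
grip_force: 59.0
```

```bash
python3 -m creep '0.015 -0.006 0.011 0 0 0 0;0.015 -0.006 0.011 0 0 0 0;0.015 0 0 0.02 0 0 0;0.015 0 0 0.02 0 0 0;0.015 0 0 0 0 0 0;0.015 0 0 0 0 0 0'
python3 - <<'E'
from h import *
s=ctrl.sense();print(s['tcp_pos'],s['orientation'],s['ft_force'])
snap('scene','s3.png',(200,50,320,170),5)
E
```

```text
clock: 8.7
tcp_pos: [0.5102, -0.2375, 0.2541]
orientation: [-0.001, 0.973, 0.229, -0.001]
ft_force: [0.1, -0.0, -1.5]
width: 0.271
grip_force: 59.0
[ 0.51019194 -0.23750638  0.25407682] [-7.40709053e-04  9.73396009e-01  2.29123830e-01 -1.38961518e-03] [ 0.12876036 -0.03018408 -1.52763306]
```

View pics/s3.png

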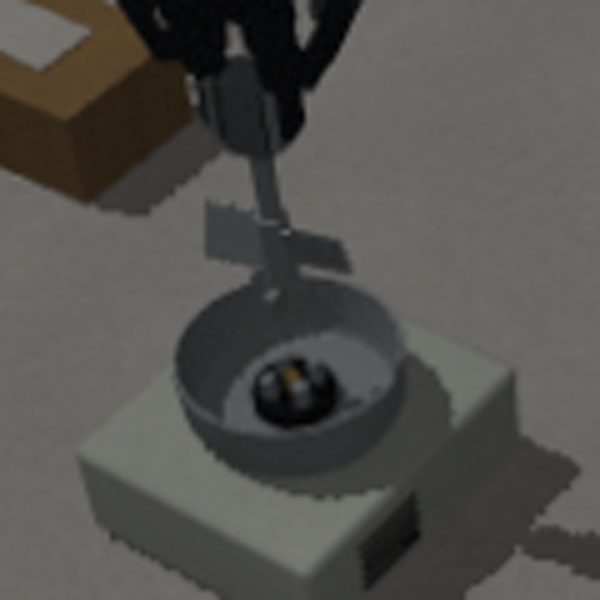

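The paddle hangs above the bowl: stem from (262,165) to (280,275), blades at (205..350, 235), and the pin at (293,377) between the pegs. I'll compare this with a vertical paddle model.

Run:
```python
from h import *
print('pin',atz('scene',200+293/5,50+377/5,.094))
c=ctrl.calibration('scene');K=np.array(c['K']);E=np.array(c['extrinsics'])
def pj(p):
    q=E[:3,:3]@p+E[:3,3];q=q*[1,-1,-1];u=cv2.projectPoints(q.reshape(1,1,3),np.zeros(3),np.zeros(3),K,np.array(c['dist']))[0][0,0];return ((u-[200,50])*5).round()
f=ctrl.sense()['tcp_pos'].copy();f[2]-=.111
for h in (0,.026,.058,.08,.105): print(h,pj(f+[0,0,h]))
a=np.radians(-63.5)
for s in(-1,1):
  for h in(.026,.058): print('blade',s,h,pj(f+[s*.04*np.cos(a),s*.04*np.sin(a),h]))
```

```text
pin [ 0.51372603 -0.23185638  0.094     ]
0 [279. 301.]
0.026 [273. 264.]
0.058 [265. 216.]
0.08 [260. 182.]
0.105 [254. 142.]
blade -1 0.026 [343. 279.]
blade -1 0.058 [337. 232.]
blade 1 0.026 [204. 248.]
blade 1 0.058 [195. 201.]
```

```bash
python3 -m creep '0.015 0.0006 -0.001 0.01 0 0 0;0.015 0 0 0.012 0 0 0;0.015 0 0 0.01 0 0 0;0.015 0 0 0.006 0 0 0;0.015 0 0 0 0 0 0;0.015 0 0 0 0 0 0'
python3 -m creep '0.015 0 0 0.002 0 0 0;0.015 0 0 0.002 0 0 0;0.015 0 0 0.002 0 0 0;0.015 0 0 0.002 0 0 0;0.015 0 0 0 0 0 0'
```

```text
clock: 9.25
tcp_pos: [0.5112, -0.235, 0.2167]
orientation: [-0.0, 0.973, 0.229, -0.0]
ft_force: [-0.1, -0.2, -1.8]
width: 0.272
grip_force: 59.2
clock: 9.67
tcp_pos: [0.5112, -0.2351, 0.2089]
orientation: [-0.0, 0.973, 0.229, -0.0]
ft_force: [0.1, 0.3, -2.3]
width: 0.275
grip_force: 59.2
```

```bash
python3 -m creep '0.015 0 0 0.0015 0 0 0;0.015 0 0 0.0015 0 0 0;0.015 0 0 0 0 0 0;0.015 0 0 0 0 0 0'
python3 -m creep '0.015 0 0 0.001 0 0 0;0.015 0 0 0.001 0 0 0;0.015 0 0 0 0 0 0'
```

```text
clock: 10.0
tcp_pos: [0.5114, -0.2351, 0.2062]
orientation: [-0.0, 0.973, 0.229, -0.0]
ft_force: [-0.6, -0.0, -1.9]
width: 0.275
grip_force: 59.2
clock: 10.25
tcp_pos: [0.5117, -0.2352, 0.2048]
orientation: [0.0, 0.973, 0.229, 0.0]
ft_force: [-0.8, 0.2, 2.2]
width: 0.276
grip_force: 59.7
```

A 4 N step at the expected pin height: the foot is between the pegs. Continuing gently.

```bash
python3 -m creep '0.015 0 0 0.0015 0 0 0;0.015 0 0 0.0015 0 0 0;0.015 0 0 0 0 0 0;0.015 0 0 0 0 0 0'
python3 -m creep '0.015 0 0 0.0015 0 0 0;0.015 0 0 0.0015 0 0 0;0.015 0 0 0 0 0 0'
```

```text
clock: 10.58
tcp_pos: [0.5118, -0.2352, 0.2017]
orientation: [0.0, 0.973, 0.229, 0.0]
ft_force: [-0.9, -0.3, 3.9]
width: 0.273
grip_force: 59.9
clock: 10.83
tcp_pos: [0.5118, -0.2352, 0.1984]
orientation: [0.0, 0.973, 0.229, 0.0]
ft_force: [-0.0, 0.7, 5.2]
width: 0.273
grip_force: 60.1
```

```bash
python3 -m creep '0.015 0 0 0.001 0 0 0;0.015 0 0 0.001 0 0 0;0.015 0 0 0 0 0 0;0.015 0 0 0 0 0 0'
python3 -m creep '0.015 0 0 0.001 0 0 0;0.015 0 0 0 0 0 0;0.015 0 0 0 0 0 0'
```

```text
clock: 11.17
tcp_pos: [0.5118, -0.2352, 0.1967]
orientation: [0.0, 0.973, 0.229, 0.0]
ft_force: [-0.8, 1.0, 5.3]
width: 0.274
grip_force: 60.2
clock: 11.42
tcp_pos: [0.5118, -0.2352, 0.1959]
orientation: [0.0, 0.973, 0.229, 0.0]
ft_force: [-1.4, 1.2, 6.7]
width: 0.272
grip_force: 60.3
```

```bash
python3 -m creep '0.015 0 0 0.001 0 0 0;0.015 0 0 0 0 0 0;0.015 0 0 0 0 0 0'
python3 -m creep '0.015 0 0 0.0007 0 0 0;0.015 0 0 0 0 0 0;0.015 0 0 0 0 0 0'
```

```text
clock: 11.67
tcp_pos: [0.512, -0.2352, 0.1958]
orientation: [0.0, 0.973, 0.229, 0.0]
ft_force: [-2.9, 0.7, 11.2]
width: 0.277
grip_force: 60.8
clock: 11.92
tcp_pos: [0.5121, -0.2352, 0.1958]
orientation: [0.001, 0.973, 0.229, 0.001]
ft_force: [-3.3, 1.3, 14.1]
width: 0.276
grip_force: 61.3
```

```bash
python3 -m creep '0.015 0 0 0 0 0 0;0.015 0 0 0 0 0 0;0.015 0 0 0 0 0 0;0.015 0 0 0 0 0 0;0.015 0 0 0 0 0 0;0.015 0 0 0 0 0 0'
python3 - <<'E'
from h import *
snap('scene','s4.png',(180,40,460,320),2.1)
E
```

```text
clock: 12.42
tcp_pos: [0.5121, -0.2352, 0.1958]
orientation: [0.001, 0.973, 0.229, 0.001]
ft_force: [-3.1, 1.7, 13.4]
width: 0.269
grip_force: 61.3
```

View pics/s4.png

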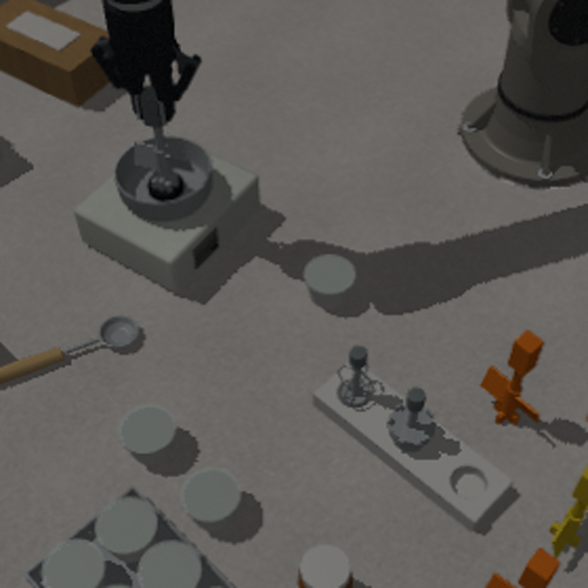

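The paddle stands upright in the bowl with its foot in the coupling at about (163,185). Everything else is undisturbed and the push is steady.

```bash
python3 -c "
from station import ctrl
print(ctrl.hand_in())"
```

```text
the job is handed in; nothing more can be done
None
```

The job is handed in at about 12.5 s on the clock: the paddle is meshed with the drive pegs and fully home on the sprung pin, still gripped and pressed down with a steady 13 N or so, and nothing else in the final picture had moved.

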